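# Free the lathe's quill and bring its point to the work

## Task

The lathe's quill is locked by the flat knurled collar on top of the tailstock. With the fingertips only, lightly, roll the collar's rim round anticlockwise (seen from above) to loosen it by two full turns, to within a quarter turn, while the quill stays drawn out; then push the disc on the tail end of the quill until its point meets the wooden blank. Leave the collar at two turns, everything else on the bench where it is, and finish clear of the machine.

Things in the scene. Friction and masses are not known exactly. Their poses are not given: they have to be found in the camera images.
- lathe: small red and dark-steel wood lathe on a fixed plywood board (170 x 400 x 12 mm). Origin on the table straight under the collar's axis; y runs along the lathe from tail end to headstock, z up. In this frame (mm): red tailstock x +-23, y +-35, top z 88; bed x +-25, y -95 to 225, top z 38; blank from y 84, top z 84; headstock from y 159, top z 120; board y -140 to 260
- collar_middle (a point): centre of the aluminium knurled collar lying flat on the tailstock, axis upright; point on the axis, half-way up the 20 mm high rim. Radius 31 mm over its 24 ridges (2.5 mm proud, 17 mm tall). At the start the rim spans 94 to 114 mm above the table, clear all round, 6 mm above the tailstock. Turns with the collar: x axis along the one dark radial line on its top, z up
- lock_collar (a joint): turn of the collar, rad: 0 tight (0 to 0.3 at the start), grows as it loosens, anticlockwise from above, counting on over full turns (two are 12.57), up to 22. It climbs 3 mm a turn. Needs about 0.05 N m (1.7 N along the rim) and stays where left. Closed fingertips pressed 1 to 2 mm into the rim and carried round it drag it along
- push_disc (a point): centre of the outer flat face of the aluminium push disc (28 mm diameter, 8 mm thick) on the tail end of the quill, a 14 mm steel bar through the tailstock. 72 mm above the table, on the lathe's centre line; at the start 92 mm from the collar's axis, on the lathe's -y side. The face looks to the lathe's -y
- quill (a joint): travel of the quill, m: 0 drawn out (the start), grows as the disc is pushed to the lathe's +y, 0.024 where its point meets the wooden blank and stops firmly. The collar's pin locks it at 0 (1 mm of play) until the collar is loosened by about one and a half turns; then it slides with about 3 N and stays where left
- finial: bystander: small turned wooden finial, 26 mm wide, 56 mm tall, standing on the lathe's board; origin under its foot
- chuck_key: bystander: dark steel T-shaped key, 64 by 50 mm, 12 mm thick, lying on the lathe's board; origin under its middle
- square_blank: bystander: square wooden stick 24 x 90 x 24 mm lying on the lathe's board; origin under its middle
- screwdriver: bystander: screwdriver lying on the table to the right of the lathe; origin in its underside
- glue: bystander: white bottle, 52 mm wide, 130 mm tall, on the table to the right of the lathe; origin under its foot
- pencil_cup: bystander: black open cup, 72 mm wide, 90 mm tall, on the table to the left; origin under its foot

How it is judged:
On the way, in this order (a step that is already met when the one before it is completed fails the run):
1. the collar is loosened by two turns (1.75 to 2.25) with the quill still drawn out (value of joint lock_collar between 11 and 14.2 rad and value of joint quill below 0.004 m), for 0.2 s.
2. the quill is pushed in until its point meets the blank (value of joint quill above 0.0215 m), for 0.2 s.
At the end, for the whole second after the job is handed in: The collar rests loosened by two turns (joint 11.0 to 14.2 rad, about a quarter turn either way), and the quill is in to within 2.5 mm of its 24 mm (joint over 0.0215 m) (value of joint lock_collar between 11 and 14.2 rad and value of joint quill above 0.0215 m and velocity of joint lock_collar below 0.1 rad/s); the robot touches nothing.
It fails at once if a bystander is lifted, carried or moved by more than 30 mm (distance of any of finial, chuck_key, square_blank, screwdriver, glue, pencil_cup from where it was at the start of the episode above 0.03 m).
It fails at once if the collar is squeezed or pushed with more than 40 N (contact force between the fingers and lock_collar above 40 N).
It fails at once if the arm or the gripper's body, not the fingers, pushes the collar (contact force between the arm and lock_collar above 3 N).
It also fails if it takes over 70 s, if anything falls off the work surface, if the arm or the gripper's body presses on something with over 40 N, if the wrist force passes 120 N, or if a joint passes its speed limit or range.

## Robot

A 7-joint arm with a two-finger parallel gripper is mounted at the origin on the work surface. World frame = base frame: x ahead of the robot, y to its left, z up, the work surface at z = 0. Lengths are in m, angles in rad, forces in N, time in s.
With the tool pointing down it reaches from about 0.425 to 0.95 m from the base axis. Payload 4.7 kg.
Tool frame: the origin (TCP) lies on the centre line of the jaws, within the pads' length; the fingertips stand robot.nose_length ahead of it and the grasp point (between the pads) lies 8 mm behind it (robot.nose_length is the distance from the TCP to the fingertips, in m); z points along the fingers, y is the line along which they close (so a half turn about z gives the same grasp; the last joint's range is limited). The gripper opens to 85 mm and grips with 20 to 120 N. Pads are 22 mm wide; open, the fingers measure 114 mm over their backs; the gripper's body (76 mm by 85 mm) begins 54 mm behind the grasp point. The pads swing forward as they close: fully open they stand 13 mm farther back than shut.
Start: joints at [-1.374, 0.469, -0.049, 1.532, 0.024, 1.141, -0.082], TCP at [0.151, 0.658, 0.242] pointing down, gripper open.
Joint ranges: [-2.59, 2.59], [-0.33, 1.99], [-1.39, 1.29], [0.1, 2.45], [-1.04, 4.18], [0.21, 1.99], [-2.66, 2.66]. Speed limits (rad/s): [2.57, 2.57, 3.14, 3.14, 3.14, 3.14, 3.14].

## Interface

Orientations are given as [roll, pitch, yaw] about the fixed x, y, z axes, in that order (R = Rz(yaw) Ry(pitch) Rx(roll)).
In Python, from plant import robot gives the robot as it stands. Calls block until the motion is done:
- robot.goto(position, orientation): joint-space move of the TCP to a pose.
- robot.move_straight(position, vel=0.15, attitude=None, contact_N=None): straight line of the TCP; attitude=None keeps the orientation; vel is the mean speed in m/s. With contact_N (N) it stops when the force on the tool has changed by that much, and returns True; else False.
- robot.move_joints(angles): joint-space move.
- robot.grip(opening, strength=None): opening from 0.0 (shut) to 1.0 (fully open); strength is the grip in N (None keeps the last); returns when the fingers have stopped.
- robot.sleep(seconds).
- robot.inverse_kinematics(position, orientation): joint angles nearest the present ones, or None.
- robot.sense(): the state.
- robot.grab_frame(name): name is "scene" or "top" or "wrist"; returns a dict with "image" (400x640x3 uint8, red, green, blue), "range_z" (400x640 float32, m along the optical axis (not along the pixel's ray), 0 where there is no reading), "fx", "fy", "cx", "cy" (pixels), "R" (3x3) and "t" (3): a world point X has camera coordinates R X + t. Camera axes: x right, y down, z forward; pixel columns grow to the right and rows downward; lengths in m; the calibration is good to about 2 mm. A picture is of the moment at which its call begins.
A pose or a line that the arm cannot do raises robot.IKError and nothing moves.
- robot.close_job(): hands the job in; it is judged then, once.
The state is a dict: "t": time; "joint_pos": joint angles; "joint_velocities": joint speeds; "effort": joint torques, N m; "tcp_pos": TCP position; "tcp_rot": TCP orientation; "wrist_force": force on the tool from outside, world axes, zero at the start; "torque": the same for the moment, N m; "opening": opening from 0.0 (shut) to 1.0 (fully open); "gripper_force": force on a finger pad.
Only numpy, scipy, OpenCV 4.12 (cv2) and the standard library are available. Lean on these libraries where they do the work, as an engineer would, in place of code of your own. Each camera call takes 0.05 s, during which the arm holds its last target. There are 200 camera calls.

## Working session

There is one attempt and no reset: what is moved stays moved. The work goes in short steps, each a Python script; the robot and the scene stay as the last script left them, time stands still between calls to the robot, and variables do not carry over. Pictures are saved under pics/ and viewed, at most 10 in all, crops included, and the job is handed in when it is done.

```bash
ls; mkdir -p pics; python3 - <<'E'
from plant import robot
import cv2,numpy as np
s=robot.sense();print(s['t'],s['tcp_pos'],s['tcp_rot'],robot.nose_length,s['wrist_force'])
for n in("top","scene"):
    f=robot.grab_frame(n);cv2.imwrite(f'pics/{n}0.png',f['image'][:,:,::-1]);np.savez(f'{n}0.npz',**f)
    print(n,f['fx'],-f['R'].T@f['t'])
E
```

```text
pics
0.0 [0.15098461 0.65731203 0.24124272] [-3.13960339e+00  7.90532962e-05  2.91581465e+00] 0.011 [-0.45913454  0.3991154   0.01793574]
top 472.32279006045434 [0.27803087 0.0074605  1.32509964]
scene 505.46755580591304 [ 1.06113106 -0.65640623  1.41904444]
```

View pics/top0.png

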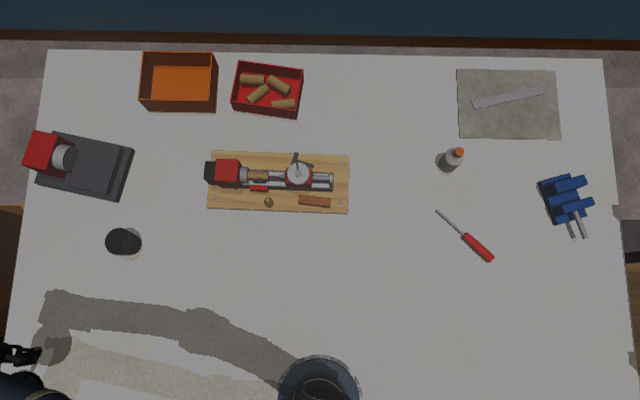

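View pics/scene0.png

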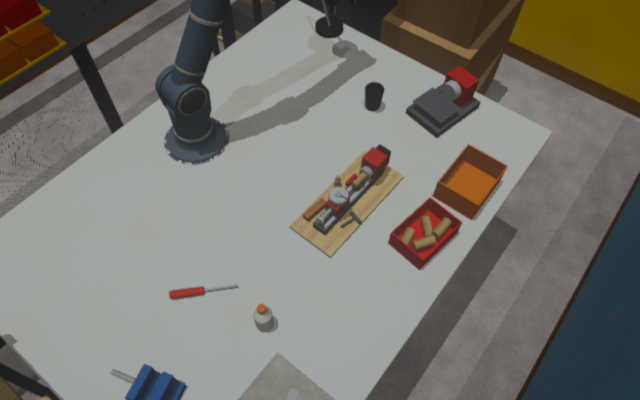

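The top view shows the lathe with the headstock on the left (lathe +y ≈ world +y). The collar is at (298,175), the disc side at about (332,182), the finial at (268,202), the stick at (314,201), and the key's stem just above the collar at (297,160). Next I'll measure these and enlarge the crop.

```bash
cat > h.py <<'E'
import numpy as np,cv2
def P(f,u,v,z=None):
    r=np.array([(u-f['cx'])/f['fx'],(v-f['cy'])/f['fy'],1.]);R=f['R'];c=-R.T@f['t'];d=R.T@r
    if z is None: return c+d*f['range_z'][int(round(v)),int(round(u))]
    return c+d*(z-c[2])/d[2]
def cloud(f):
    v,u=np.mgrid[:400,:640];Z=f['range_z']
    X=np.stack([(u-f['cx'])/f['fx']*Z,(v-f['cy'])/f['fy']*Z,Z],-1)
    return (X-f['t'])@f['R']
E
python3 - <<'E'
from h import *
f=np.load('top0.npz')
c=cloud(f)
print('collar',P(f,298,175),P(f,298,175,.114))
m=(c[...,2]>.104)&(c[...,2]<.12); 
sub=np.zeros_like(m);sub[155:195,280:318]=1
q=c[m&sub];print(len(q),q.min(0),q.max(0),(q.min(0)+q.max(0))/2)
for n,uv in dict(tl=(209,150),tr=(350,155),br=(348,214),bl=(206,210)).items(): print(n,P(f,*uv,.012))
i=f['image'][140:225,195:360,::-1]
cv2.imwrite('pics/c1.png',cv2.resize(i,None,fx=4.8,fy=4.8,interpolation=cv2.INTER_CUBIC))
E
```

```text
collar [0.57988958 0.0614018  0.11727302] [0.58070757 0.06154797 0.114     ]
402 [0.55495851 0.03244851 0.10408442] [0.6145179  0.09102939 0.11991768] [0.5847382  0.06173895 0.11200105]
tl [0.67589698 0.32553778 0.012     ]
tr [ 0.6685476  -0.08258833  0.012     ]
br [ 0.49574449 -0.07762066  0.012     ]
bl [0.49982105 0.32249055 0.012     ]
```

View pics/c1.png

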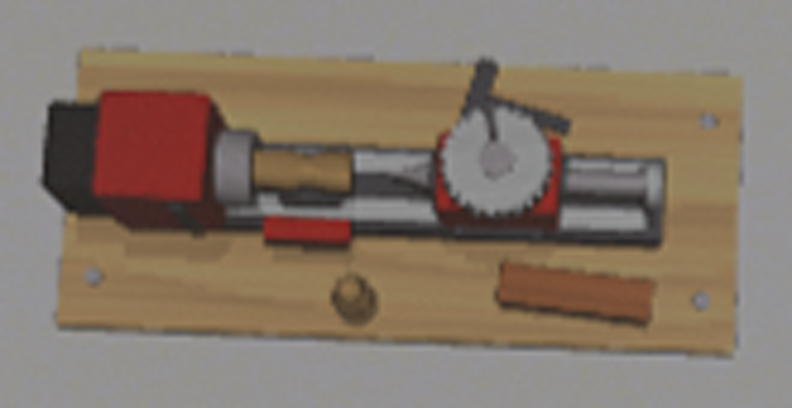

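The enlarged crop shows the collar at crop (495,160), with its dark line pointing up (+x) and slightly left. The disc is at (652,185), and the T-key beyond the collar is low on the board. The board's long edges give a lathe yaw of about -0.015. Next is a hover for a wrist view, plus a check of the IK range.

```bash
python3 - <<'E'
from plant import robot
from h import *
C=np.array([.583,.0617])
robot.goto([C[0]-.06,C[1]-.03,.33],[np.pi,0,0]); robot.grip(0,20)
s=robot.sense();print(s['t'],s['joint_pos'],s['wrist_force'],s['opening'])
f=robot.grab_frame('wrist');np.savez('w1.npz',**f);cv2.imwrite('pics/w1.png',f['image'][:,:,::-1]);print(-f['R'].T@f['t'],f['fx'])
for d in range(-180,181,20):
    a=np.radians(d)
    q=robot.inverse_kinematics([C[0]+.043*np.cos(a),C[1]+.043*np.sin(a),.108],[np.pi,0,a])
    print(d,None if q is None else np.round(q,2))
E
```

```text
3.4583 [-0.88570991  0.1832815   0.87505683  1.80545984 -0.14943583  1.22147688
 -1.53833504] [ 0.03036153 -0.14040569  0.05735208] -0.0007613851262386949
[0.59516787 0.03232481 0.46078643] 276.3824771088587
-180 [ 0.64  0.74 -1.18  1.93  0.81  1.05  0.67]
-160 [ 0.67  0.74 -1.18  1.93  0.81  1.05  1.04]
-140 [ 0.68  0.75 -1.18  1.91  0.81  1.06  1.42]
-120 [ 0.69  0.77 -1.18  1.89  0.82  1.07  1.79]
-100 [ 0.69  0.79 -1.18  1.86  0.83  1.1   2.15]
-80 [-0.75  0.66  0.93  1.9  -0.66  0.92 -2.47]
-60 [-0.72  0.65  0.88  1.87 -0.63  0.92 -2.16]
-40 [-0.71  0.66  0.85  1.84 -0.61  0.93 -1.85]
-20 [-0.7   0.66  0.81  1.82 -0.59  0.93 -1.54]
0 [-0.7   0.65  0.77  1.8  -0.56  0.92 -1.25]
20 [-0.69  0.63  0.72  1.81 -0.52  0.9  -0.95]
40 [-0.66  0.6   0.64  1.82 -0.45  0.88 -0.68]
60 [-0.63  0.56  0.55  1.84 -0.38  0.85 -0.42]
80 [-0.6   0.53  0.48  1.87 -0.32  0.82 -0.13]
100 [-0.56  0.5   0.41  1.9  -0.27  0.8   0.17]
120 [-0.52  0.47  0.35  1.93 -0.22  0.78  0.48]
140 [-0.48  0.45  0.31  1.96 -0.19  0.76  0.81]
160 [-0.42  0.43  0.25  1.98 -0.15  0.75  1.15]
180 [ 0.64  0.74 -1.18  1.93  0.81  1.05  0.67]
```

View pics/w1.png

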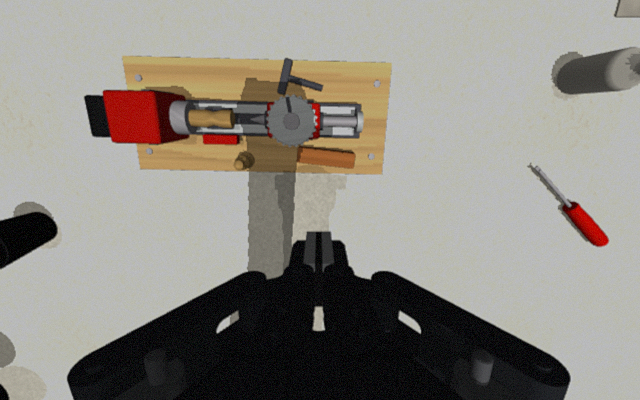

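The wrist view shows the collar at (291,120) with its dark line pointing up. The disc is at (362,121), and the board corners are at (123,57), (391,63), (383,174) and (142,168). Now I'll fit the collar centre and the lathe axis.

```bash
python3 - <<'E'
from h import *
for n,uv in(('top0',(298,175)),('w1',(291,120))):
    f=np.load(n+'.npz');c=cloud(f)
    p=P(f,*uv,.114);d=np.hypot(*(c[...,:2]-p[:2]).transpose(2,0,1))
    q=c[(d<.045)&(abs(c[...,2]-.112)<.012)];print(n,p,len(q),np.median(q[:,2]),cv2.minEnclosingCircle(q[:,:2].astype(np.float32)),(q.min(0)+q.max(0))/2, q.mean(0))
f=np.load('w1.npz')
k=[P(f,*uv,.012)[:2] for uv in((123,57),(391,63),(383,174),(142,168))]
print(k, [np.arctan2(-(a-b)[0],(a-b)[1]) for a,b in((k[0],k[1]),(k[3],k[2]))],np.mean(k,0))
c=cloud(f);
rel=c[...,:2]-p[:2]
q=c[(abs(rel[...,0])<.02)&(rel[...,1]<-.04)&(rel[...,1]>-.12)&(c[...,2]>.06)]
print('quill/disc',len(q),q.min(0),q.max(0))
r=q[q[:,1]<q[:,1].min()+.008];print(r.min(0),r.max(0),r.mean(0))
h=c[(c[...,2]>.105)&(rel[...,1]>.13)&(rel[...,1]<.25)&(abs(rel[...,0])<.08)];print('head',h.min(0),h.max(0))
E
```

```text
top0 [0.58070757 0.06154797 0.114     ] 411 0.11331706334615962 ((0.5850405097007751, 0.061879713088274), 0.03170125186443329) [0.58425222 0.06182259 0.11194956] [0.58400686 0.06143595 0.11313092]
w1 [0.58739721 0.06578615 0.114     ] 1963 0.11335224776539828 ((0.5857242941856384, 0.06524038314819336), 0.03142925351858139) [0.58552479 0.06531716 0.11009685] [0.58639337 0.06515094 0.11360244]
[array([0.67501398, 0.32114261]), array([ 0.66662955, -0.07501772]), array([ 0.49875144, -0.07423394]), array([0.50892358, 0.32324751])] [np.float64(-0.02116106425319518), np.float64(-0.025585912855874623)] [0.58732964 0.12378461]
quill/disc 495 [ 0.57071132 -0.02672607  0.06455401] [0.59680372 0.02517768 0.08649919]
[ 0.57071185 -0.02672607  0.06653958] [ 0.59680372 -0.0187366   0.08649919] [ 0.58456319 -0.02251318  0.08189232]
head [0.55805014 0.22287812 0.10511118] [0.62214062 0.315398   0.1223808 ]
```

Both cameras and the disc agree on a collar centre of about (0.585, 0.064), radius 31 mm and top at 114 mm, with lathe yaw of about -0.02. I'll start the first stroke with force-trimmed radius.

```bash
cat > st.py <<'E'
from plant import robot
from h import *
C=np.array([.5853,.0640]); Z=.108
def pose(a,r,z=Z): return [C[0]+r*np.cos(a),C[1]+r*np.sin(a),z],[np.pi,0,a]
def frc(a):
    F=robot.sense()['wrist_force'][:2]-F0; u=np.array([np.cos(a),np.sin(a)]); return F@u,F@np.array([-u[1],u[0]])
def stroke(d0,d1,step=12,target=8):
    global F0
    a=np.radians(d0)
    robot.goto(*pose(a,.060,.17)); robot.move_straight(pose(a,.060)[0],vel=.15)
    robot.sleep(.15); F0=robot.sense()['wrist_force'][:2]
    hit=robot.move_straight(pose(a,.036)[0],vel=.02,contact_N=4)
    s=robot.sense(); r=np.hypot(*(s['tcp_pos'][:2]-C)); print('contact',hit,r,frc(a),s['t'])
    if not hit: return
    n=int(round((d1-d0)/step))
    for i in range(1,n+1):
        a=np.radians(d0+i*(d1-d0)/n); p,o=pose(a,r)
        robot.move_straight(p,vel=.05,attitude=o)
        fr,ft=frc(a); print(int(np.degrees(a)),round(r*1e3,2),round(fr,1),round(ft,1),end=' | ')
        if fr>28: print('too hard');break
        r+=np.clip(6e-5*(target-fr),-6e-4,4e-4)
    robot.move_straight(pose(a,.062)[0],vel=.1); robot.move_straight(pose(a,.062,.17)[0],vel=.2)
    print('\nt',robot.sense()['t'])
E
python3 - <<'E'
from st import *
stroke(-60,0)
f=robot.grab_frame('top');np.savez('top1.npz',**f)
E
```

```text
contact True 0.04193328856432708 (np.float64(2.272205559888807), np.float64(0.26361874095620186)) 5.9083
-48 41.93 3.0 0.4 | -36 42.23 2.5 -0.9 | -24 42.56 1.4 -0.7 | -12 42.95 1.9 -0.6 | 0 43.32 1.3 0.6 | 
t 8.4917
```

The radius correction has the wrong sign, so the contact was too light. I'll fix that and check whether the collar turned.

```bash
sed -i 's/r+=np.clip(6e-5\*(target-fr),-6e-4,4e-4)/r-=np.clip(6e-5*(target-fr),-6e-4,4e-4)/' st.py
cat >> st.py <<'E'
def look(name,x=-.09,z=.30):
    robot.goto([C[0]+x,C[1],z],[np.pi,0,0]); f=robot.grab_frame('wrist'); np.savez(name+'.npz',**f)
    r=f['R']@np.array([*C,.117])+f['t']; u,v=int(f['fx']*r[0]/r[2]+f['cx']),int(f['fy']*r[1]/r[2]+f['cy'])
    cv2.imwrite(f'pics/{name}.png',cv2.resize(f['image'][max(v-40,0):v+40,u-50:u+50,::-1],None,fx=6,fy=6,interpolation=cv2.INTER_CUBIC)); print(u,v,robot.sense()['t'])
E
python3 - <<'E'
from st import *
look('l1')
E
```

```text
319 95 9.4083
```

View pics/l1.png

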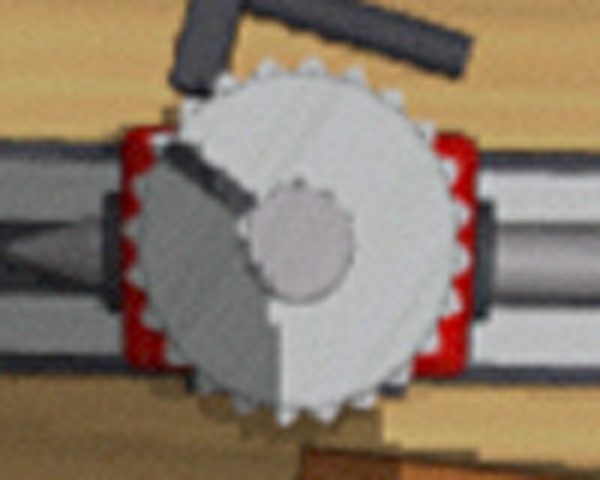

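The line tip is at (168,150) against the centre at (300,240), so it sits at about 56°. It started at about 11°, so the collar followed roughly 45° of the 60° even with light contact. Next are two full strokes.

```bash
python3 - <<'E'
from st import *
stroke(-60,190)
look('l2')
E
```

```text
contact True 0.04198147004782567 (np.float64(2.580758578087404), np.float64(1.3867013569489577)) 11.8083
-48 41.98 1.6 1.3 | -36 41.6 2.7 0.4 | -24 41.28 4.7 -0.1 | -12 41.09 6.4 0.0 | 0 40.99 6.6 -0.1 | 11 40.9 7.2 0.3 | 23 40.85 5.5 -0.3 | 35 40.7 5.9 1.3 | 47 40.58 6.3 -0.1 | 59 40.48 6.2 0.2 | 70 40.37 5.9 -0.8 | 82 40.25 4.9 -1.2 | 94 40.06 5.6 -0.7 | 106 39.92 6.0 -1.0 | 118 39.8 6.0 -0.6 | 130 39.67 6.8 0.4 | 142 39.6 5.1 -0.1 | 154 39.43 5.0 -0.6 | 166 39.25 5.5 0.2 | 178 39.1 5.7 -0.2 | 190 38.96 5.2 0.0 | 
t 20.175
319 95 22.7583
```

View pics/l2.png

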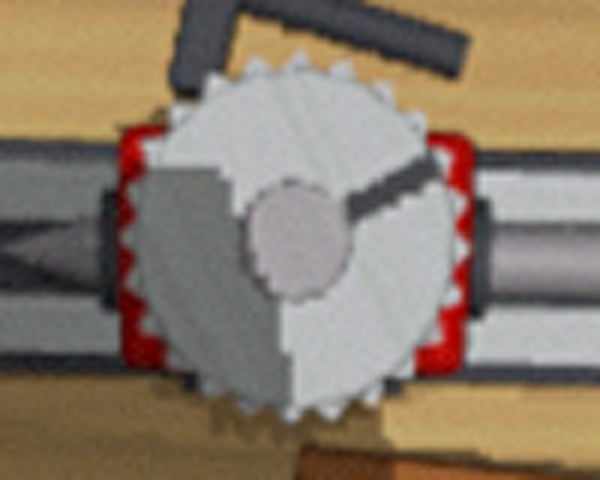

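The line tip is at (432,168), so the angle is about 298° (242° gained over a 250° stroke). 422° remain, which is two strokes of 219°.

```bash
python3 - <<'E'
from st import *
stroke(-60,159,step=15)
stroke(-60,159,step=15)
look('l3')
E
```

```text
contact True 0.04206645931168024 (np.float64(0.792136214475055), np.float64(1.2830777188311575)) 25.15
-45 42.07 1.1 0.0 | -30 41.67 2.6 0.2 | -16 41.34 4.2 1.2 | -1 41.11 5.3 0.4 | 13 40.95 6.5 1.1 | 27 40.87 5.5 0.0 | 42 40.72 6.2 0.8 | 56 40.61 6.3 -0.2 | 71 40.51 6.3 0.3 | 86 40.4 6.0 -0.6 | 100 40.28 5.9 -0.4 | 115 40.16 6.4 0.3 | 129 40.06 6.0 -0.2 | 144 39.94 6.4 -0.3 | 159 39.85 6.5 1.0 | 
t 32.1083
contact True 0.04209379188239542 (np.float64(1.2982136470334114), np.float64(2.158978540641036)) 36.3667
-45 42.09 1.1 1.8 | -30 41.69 2.5 1.2 | -16 41.36 5.4 1.4 | -1 41.21 6.4 0.9 | 13 41.11 6.0 -0.0 | 27 40.99 6.3 1.2 | 42 40.89 6.5 0.9 | 56 40.8 5.9 -0.9 | 71 40.67 6.0 -0.5 | 86 40.55 6.4 -0.8 | 100 40.46 5.9 0.1 | 115 40.33 5.7 -0.7 | 129 40.2 5.8 -0.8 | 144 40.06 6.8 -0.3 | 159 39.99 4.0 -0.6 | 
t 43.3167
319 95 45.6583
```

View pics/l3.png

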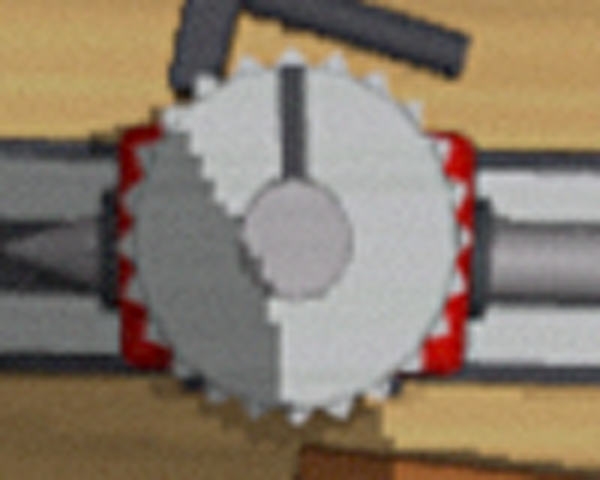

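The line points straight up, so the collar is at 720°, two turns. Now I'll push the disc.

```bash
python3 - <<'E'
from st import *
f=np.load('l3.npz');c=cloud(f);d=np.hypot(c[...,0]-C[0],c[...,1]-C[1]);q=c[...,2][(d<.025)];print('top z',np.median(q))
y=np.array([.021,1.]);o=[np.pi,0,np.pi/2-.021]
p=lambda s,z:[*(C-y*s),z]
robot.goto(p(.137,.17),o); robot.move_straight(p(.137,.071),vel=.15); robot.sleep(.15)
h=robot.move_straight(p(.09,.071),vel=.04,contact_N=2); s=robot.sense(); print(h,(C-s['tcp_pos'][:2])@y,s['wrist_force'])
h=robot.move_straight(p(.070,.071),vel=.03,contact_N=14); robot.sleep(.4); s=robot.sense(); print(h,(C-s['tcp_pos'][:2])@y,s['wrist_force'],s['t'])
robot.move_straight(p(.137,.071),vel=.12); robot.move_straight(p(.137,.2),vel=.2)
look('l4')
f=np.load('l4.npz');c=cloud(f);rel=c[...,:2]-C
q=c[(abs(rel[...,0])<.02)&(rel[...,1]<-.04)&(rel[...,1]>-.12)&(c[...,2]>.06)];print(q.min(0),(C[1]-q.min(0)[1]))
cv2.imwrite('pics/l5.png',f['image'][:,:,::-1])
E
```

```text
top z 0.12046558364320092
True 0.0997225569105676 [ 0.99805068 -0.54259042  0.14840012]
True 0.08003096848333938 [ 0.1902578  -0.65367115 -0.37696363] 50.3667
318 95 53.4583
[ 0.57104943 -0.00235246  0.06226609] 0.06635246118250933
```

View pics/l5.png

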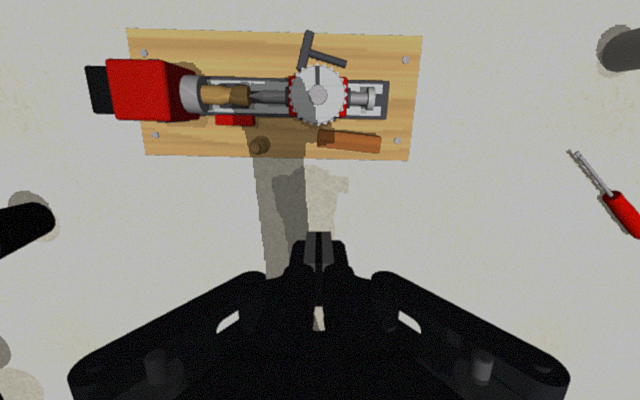

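The disc face moved from y=-0.0267 to -0.0024 (24.4 mm). The quill point meets the blank at about (250,96). The collar's line still points up, its top is at 120 mm, and the bystanders haven't moved. The arm is clear of the machine.

```bash
python3 -c "
from plant import robot
print(robot.close_job())"
```

```text
the job is handed in; nothing more can be done
None
```

I handed the job in with the collar at two full turns, the quill pushed in about 24 mm to meet the blank, the bystanders where they were and the arm clear, at about 53 s; no verdict came back.

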